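Rock the tilt gauge onto its mark on the lopsided stud

ROBOT

A 6-joint arm with a two-finger parallel gripper is mounted at the origin on the work surface. World frame = base frame: x ahead of the robot, y to its left, z up, the work surface at z = 0. Lengths are in m, angles in rad, forces in N, time in s.
With the tool pointing down it reaches from about 0.375 to 0.975 m from the base axis. Payload 3.8 kg.
Tool frame: the origin (TCP) lies between the finger pads; the fingertips stand 22 mm ahead of it and the grasp point (between the pads) lies 3 mm ahead of it (r.finger_overhang is the distance from the TCP to the fingertips, in m); z points along the fingers, y is the direction in which the jaws open and shut (so a half turn about z gives the same grasp; the last joint's range is limited). The gripper opens to 85 mm and grips with 20 to 120 N. Pads are 22 mm wide; open, the fingers measure 114 mm over their backs; the gripper's body (76 mm by 85 mm) begins 54 mm behind the grasp point. The pads swing forward as they close: fully open they stand 13 mm farther back than shut.
Start: joints at [-1.261, 0.264, 1.604, -0, 1.274, -0.037], TCP at [0.229, -0.635, 0.253] pointing down, gripper open.
Joint ranges: [-2.63, 2.63], [-0.94, 2.18], [0.31, 2.57], [-1.31, 4.45], [0, 2.66], [-2.55, 2.55]. Speed limits (rad/s): [2.57, 2.57, 3.14, 3.14, 3.14, 3.14].

INTERFACE

Orientations are given as a rotation vector (axis times angle).
In Python, from bench import r gives the robot as it stands. The module is installed in compiled form; this text tells all that it offers.
- The arm moves only by the tool servo_tool, never from a script. Its argument "increments" is text: rows parted by semicolons, each of 7 numbers parted by spaces: the opening, from -1 (shut) to 1 (fully open), then the shift along the tool's x, y, z in m, then the turn, a rotation vector about the tool's x, y, z in rad. A call has 1 to 12 rows; each row shifts and turns the commanded pose from where the row before left it, along the tool's axes as they then stand; what a row does not reach is not made up. A row lasts 1/8 s, in which the tool goes at most 62.5 mm and 10.7 degrees, less where a joint would pass 70% of its speed; a pose out of reach is approached as far as the arm can. A call with a gripper value outside its range is refused whole. The fingers move at their own pace and stop on an object; the grip force is fixed at half the most. Time passes only in rows, so rows that do not move let the fingers close. It gives the time, the measured TCP pose, the force and the opening at its end, in the units of the state.
- r.get_state(): the state, without advancing time (a new reading comes with each control period).
- r.camera(name): name is "scene" or "side" or "wrist"; returns a dict with "img" (384x512x3 uint8, red, green, blue), "vertical_fov" (degrees; the focal length in pixels is half the picture's height over the tangent of half this angle, whatever the lens; pixels are square), "cx", "cy" (the principal point, pixels), "dist" ([k1, k2, p1, p2, k3] as OpenCV has them; the pictures are not rectified), "R" (3x3) and "t" (3): a world point X has camera coordinates R X + t; the wrist camera has in their place "tool_from_camera" (4x4, takes a point from camera to tool coordinates, whose origin is the TCP and whose axes are the flange's). Camera axes: x right, y down, z forward; pixel columns grow to the right and rows downward; lengths in m; the calibration is good to about 2 mm. A picture is of the moment at which its call begins: read the wrist's pose just before it. There is no depth.
- r.job_done(): hands the job in, once; it reports no verdict.
The state is a dict: "time_s": time; "joint_pos": joint angles; "joint_vel": joint speeds; "tau": joint torques, N m; "ee_pos": TCP position; "tool_rot": TCP orientation; "contact_force": force on the tool from outside, world axes, zero at the start; "moment": the same for the moment, N m; "grip_width": opening from 0.0 (shut) to 1.0 (fully open).
Only numpy, scipy, OpenCV 4.12 (cv2) and the standard library are available. Lean on these libraries where they do the work, as an engineer would, in place of code of your own. Each camera call takes 0.05 s, during which the arm holds its last target. There are 200 camera calls.

TASK

On the lab bench, first swing the cam lever of the rail right over to lock the sliding carriage. Then pick up the tilt gauge by its handle, stand the middle of its foot across the carriage's uneven stud, and rock it there until the swinging pointer settles in the gap of the index fork, which stays as it is set. Finish while still holding it like that, foot resting lightly on the stud and pointer still in the gap; do not knock over the small brown bottle beyond the rail or the measuring cylinder.

Things in the scene. Friction and masses are not known exactly. Their poses are not given: they have to be found in the camera images.
- lever (a joint): cam lever on the robot side of the rail, on a vertical axis. 0 = free, 2.0 = stop, locked from 1.7 (go to the stop); starts at 0 to 0.3. Grows anticlockwise seen from above: the arm starts towards the robot and the rail's +y end, swings through the robot side, ends towards the -y end. Takes 2 N at the grip, up to 15 N as the cam bites; stays where left
- lever_grip (a point): centre of the upright grey round grip at the lever's end: 16 mm diameter, 40 mm tall, its top 20 mm above this point; the thin steel arm joins it 17 mm below this point. It circles the hinge at 83 mm
- lever_hinge (a point): point on the lever's vertical hinge axis, at arm height
- stud (a point): middle of the stud, level with its higher ridge's top: grey block 46 (x) x 52 (y) mm, top 12 mm lower, with two steel ridges along x, 46 mm long, 6 mm radius, at y = +16 mm (top at this height) and y = -16 mm (top 5 mm lower). z up, y along the rail. It stands on a post on the carriage
- carriage: steel plate 60 x 150 x 18 mm carrying the stud, loose in the aluminium rail; it may stand anywhere along it and slides until the lever locks it (locking shifts it a few mm). Origin under its middle, 56 mm below the stud point
- ridge (a point): top of the stud's higher ridge, half-way along it, same axes as the stud
- gauge_center (a point): centre of the tilt gauge, 83 mm above its underside: open aluminium frame, 280 to 460 g, 166 mm tall; foot 40 (x) x 110 (y) x 12 mm, two uprights, top bar (upper face at 116 mm), grey handle block on it. z up along the gauge, y along its width, x through its thickness (the pointer's pivot axis, 98 mm above the underside). Starts upright on the bench
- gauge_foot (a point): centre of the underside of the gauge's foot, same axes as the gauge
- gauge_handle (a point): centre of the grey handle block: 24 (x) x 30 (y) x 50 mm tall, standing on the top bar
- pointer (a joint): swinging pointer, a 66 mm brass pendulum with a bob, hanging freely from the pivot inside the frame; its angle in the gauge about the gauge's x axis. It stays plumb, so turning the gauge by +a about its own x axis makes this -a; it swings for about 1 s before settling
- index (a joint): stiff index fork on the gauge's white arc, same zero and sense as the pointer; it is already set (0.17 to 0.38) and must be left as it is. It is a small steel fork whose two prongs leave a gap of 12 mm round the pointer's tip
- pointer_tip (a point): tip of the pointer, 64 mm from the pivot
- index_gap (a point): middle of the gap of the index fork, 64 mm from the pivot
- amber_bottle: small brown glass bottle with a blue cap, 66 mm diameter, about 170 mm tall, standing loose beyond the rail; origin under its base
- measuring_cylinder: glass measuring cylinder, 28 mm diameter, 180 mm tall on a 56 mm foot, standing loose; origin under its base
Not all that is in view belongs to the job. Leave any pink or turquoise look-alike of the carriage alone.

How it is judged:
On the way, in this order (a step that is already met when the one before it is completed fails the run):
1. the cam lever is swung over and locks the carriage (value of joint lever above 1.7 rad), for 0.2 s.
2. the gauge is lifted clear of the bench (height (world z) of gauge_foot above 0.04 m), for 0.1 s.
3. the gauge is held on the stud with its pointer in the gap (contact force between the fingers and gauge above 2 N and contact force between gauge and carriage between 0.7 and 30 N and horizontal distance between gauge_foot and stud below 0.035 m and z of gauge_foot in the frame of stud between -0.02 and 0.02 m and angle between stud's own z axis and vertical below 0.05 rad and distance between pointer_tip and index_gap below 0.004 m and velocity of joint pointer between -0.25 and 0.25 rad/s), for 0.3 s.
At the end, for the whole second after the job is handed in: Lever over 1.7 rad; fingers hold the gauge; its foot bears on the stud with 0.7 to 30 N, foot centre within 35 mm of the stud's middle (20 mm in height); carriage level; pointer tip within 4 mm of the middle of the index gap and swinging under 0.25 rad/s (all of step 3 and value of joint lever above 1.7 rad); the arm keeps its last pose, push and grip.
It fails at once if the brown bottle or the measuring cylinder is knocked over (angle between any of amber_bottle, measuring_cylinder's own z axis and vertical above 0.5 rad).
It fails at once if the index is moved (value of joint index below 0.12 rad or value of joint index above 0.43 rad).
It also fails if it takes over 64 s, if anything falls off the work surface, if the arm or the gripper's body presses on something with over 40 N, if the wrist force passes 120 N, or if a joint passes its speed limit or range.

## Working session

There is one attempt and no reset: what is moved stays moved. The work goes in short steps, Python scripts to look and compute and a tool call to move; the robot and the scene stay as the last step left them, time stands still between calls to the robot, and variables do not carry over. Pictures are saved under pics/ and viewed, about 8 in all and at most 12, crops included, and the job is handed in when it is done.

Besides the shell and the picture viewer there is one more tool, called after "Request:" as a command line: name --argument value ..., lists and objects as JSON in quotes. servo_tool: Moves the arm, as the interface text tells. Its arguments: {"type":"object","properties":{"increments":{"type":"string"}},"required":["increments"]}

```bash
mkdir -p pics; cat > h.py <<'E'
import numpy as np, cv2, pickle
from scipy.spatial.transform import Rotation as Ro
from bench import r
def cam(n):
    s=r.get_state(); c=r.camera(n)
    f=192/np.tan(np.radians(c['vertical_fov'])/2)
    K=np.array([[f,0,c['cx']],[0,f,c['cy']],[0,0,1.]])
    d=np.array(c['dist'],float)
    if n=='wrist':
        T=np.array(c['tool_from_camera']); Rt=Ro.from_rotvec(s['tool_rot']).as_matrix()
        Rwc=Rt@T[:3,:3]; o=Rt@T[:3,3]+np.array(s['ee_pos']); R=Rwc.T; t=-R@o
    else: R=np.array(c['R']); t=np.array(c['t'])
    D=dict(img=c['img'],K=K,d=d,R=R,t=t); return D
def save(c,fn): cv2.imwrite(fn,c['img'][...,::-1])
def ray(c,uv):
    p=cv2.undistortPoints(np.array([[uv]],float),c['K'],c['d'])[0,0]
    v=c['R'].T@np.array([p[0],p[1],1]); return -c['R'].T@c['t'], v/np.linalg.norm(v)
def atz(c,uv,z):
    o,v=ray(c,uv); return o+v*(z-o[2])/v[2]
def tri(*cu):
    A=0;b=0
    for c,uv in cu:
        o,v=ray(c,uv);P=np.eye(3)-np.outer(v,v);A=A+P;b=b+P@o
    X=np.linalg.solve(A,b); res=[np.linalg.norm((np.eye(3)-np.outer(ray(c,u)[1],ray(c,u)[1]))@(X-ray(c,u)[0])) for c,u in cu]
    return X,res
def proj(c,X):
    return cv2.projectPoints(np.array(X,float).reshape(-1,3),cv2.Rodrigues(c['R'])[0],c['t'],c['K'],c['d'])[0][:,0]
def keep(c,n): pickle.dump(c,open(n+'.pkl','wb'))
def load(n): return pickle.load(open(n+'.pkl','rb'))
E
python3 - <<'E'
from h import *
for n in ['scene','side']:
    c=cam(n); keep(c,n); cv2.imwrite(f'pics/{n}0.png',cv2.resize(c['img'][...,::-1],(800,600),interpolation=cv2.INTER_CUBIC))
    print(n,-c['R'].T@c['t'],c['R'][2])
print(r.get_state(), r.finger_overhang)
E
```

```text
scene [ 1.13529182 -0.56011156  0.92409797] [-0.48788234  0.45550136 -0.7446404 ]
side [ 0.49340449 -0.96133431  1.00944656] [ 0.07515542  0.71283329 -0.69729503]
{'time_s': 0.1, 'joint_pos': array([-1.26092069e+00,  2.64665893e-01,  1.60523182e+00,  1.36168062e-05,
        1.27369210e+00, -3.69096140e-02]), 'joint_vel': array([-1.01307329e-04, -1.78912976e-03, -2.81301001e-03,  7.37279932e-04,
       -2.01371575e-03, -5.58631668e-06]), 'tau': array([ 3.82358849e-04, -5.16708505e+01, -3.68589485e+01, -1.68750415e-05,
        6.32169118e-03, -1.23750601e-05]), 'ee_pos': array([ 0.22922677, -0.63423848,  0.25209754]), 'tool_rot': array([-3.09253526e+00, -5.41655700e-01,  4.06324954e-04]), 'contact_force': array([ 0.06323656, -0.09793095, -0.22061324]), 'moment': array([ 0.03150598,  0.04802148, -0.00254921]), 'grip_width': 0.9983700110363071} 0.022
```

View pics/scene0.png

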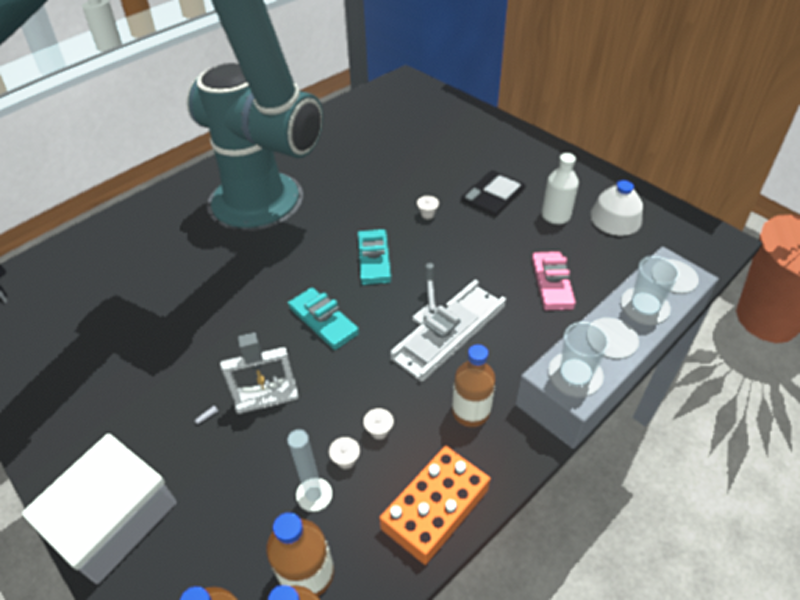

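View pics/side0.png

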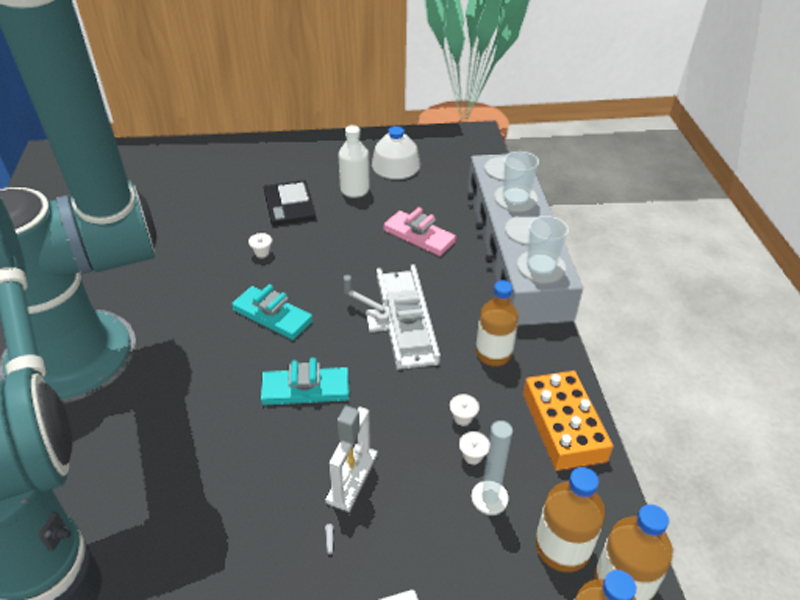

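The scene view shows the rail at about (450,330), the gauge at (258,375), the brown bottle at (474,385) and the cylinder at (308,470). The side view shows the rail at (405,315), the gauge at (352,455), the lever grip at (348,285), the bottle at (497,330) and the cylinder at (495,470). I'll enlarge the key parts next.

```bash
python3 - <<'E'
from h import *
S=load('scene');D=load('side')
def cr(c,x,y,w=100,h=75):
    im=cv2.resize(c['img'][y:y+h,x:x+w,::-1],(400,300),interpolation=cv2.INTER_CUBIC)
    for i in range(0,w,20):
        cv2.putText(im,str(x+i),(i*400//w,8),0,.3,(0,255,255));cv2.line(im,(i*400//w,10),(i*400//w,16),(0,255,255))
    for i in range(0,h,15):
        cv2.putText(im,str(y+i),(0,i*300//h+4),0,.3,(0,255,255))
    return im
m=np.vstack([np.hstack([cr(S,240,165),cr(D,205,165)]),np.hstack([cr(S,115,207),cr(D,175,255)])])
cv2.imwrite('pics/m1.png',m)
E
```

```text
(no output)
```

View pics/m1.png

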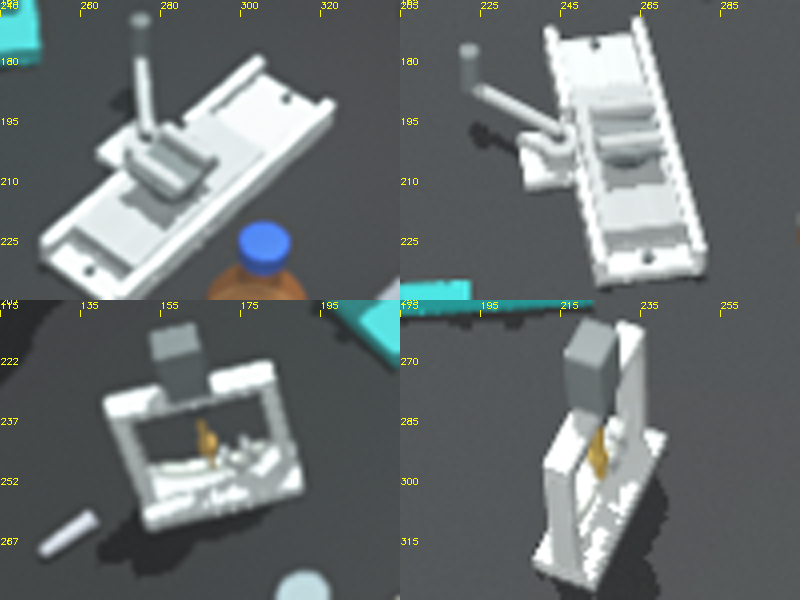

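Scene crops: grip top (275,169.5), hinge (276.5,199) and ridges near (280,207) and (287,201). The gauge's handle top is at (158.5,216.5) in the scene view and (223,264.5) in the side view.

```bash
python3 - <<'E'
from h import *
np.set_printoptions(precision=4,suppress=True)
S=load('scene');D=load('side')
T=dict(grip_top=[(275,169.5),(222.3,177.5)],hinge=[(276.5,198.8),(247,200)],holeN=[(262,233),(267,229.5)],holeP=[(311.8,189.5),(254,176.3)],
ridgeP=[(286.8,200.8),(261.5,192)],ridgeN=[(279.3,207.3),(262.8,200)],handletop=[(158.5,216.5),(223,264.5)],
bottlecap=[(474/1.5625,353/1.5625),(503/1.5625,289/1.5625)],cyltop=[(298/1.5625,438/1.5625),(501/1.5625,428/1.5625)],turqCyl=[(314/1.5625,494/1.5625),(490/1.5625,498/1.5625)])
for k,(a,b) in T.items(): X,res=tri((S,a),(D,b)); print(k,X,np.round(res,4))
for uv in [(152.5,264),(190.5,254)]: print('footS',atz(S,uv,0.0))
for uv in [(208.75,320),(222.5,327),(241.25,290.5)]: print('footD',atz(D,uv,0.0))
E
```

```text
grip_top [0.5166 0.0844 0.0656] [0.0016 0.0016]
hinge [0.5843 0.0222 0.028 ] [0.0038 0.0038]
holeN [ 0.6326 -0.0849  0.0067] [0.0007 0.0007]
holeP [0.6196 0.1477 0.005 ] [0.0019 0.0019]
ridgeP [0.6276 0.0209 0.0566] [0.0024 0.0024]
ridgeN [ 0.6279 -0.0106  0.054 ] [0.002 0.002]
handletop [ 0.4995 -0.3157  0.1629] [0.0004 0.0004]
bottlecap [ 0.7747 -0.0811  0.1651] [0.0011 0.0011]
cyltop [ 0.7091 -0.3714  0.1755] [0.0001 0.0001]
turqCyl [ 0.7096 -0.373  -0.0013] [0.0015 0.0015]
footS [ 0.494  -0.3729 -0.    ]
footS [ 0.5412 -0.2757  0.    ]
footD [ 0.4571 -0.354   0.    ]
footD [ 0.4891 -0.376   0.    ]
footD [ 0.5424 -0.2784  0.    ]
```

```bash
cat >> h.py <<'E'
def delta(p,Rm=None):
    s=r.get_state(); R0=Ro.from_rotvec(s['tool_rot']).as_matrix()
    d=R0.T@(np.array(p)-s['ee_pos']); print('shift tool',np.round(d,4),'rot tool',None if Rm is None else np.round(Ro.from_matrix(R0.T@Rm).as_rotvec(),4))
def down(yaw): # jaw (tool y) along world angle yaw, pointing down
    y=np.array([np.cos(yaw),np.sin(yaw),0]);z=np.array([0,0,-1.]);return np.stack([np.cross(y,z),y,z],1)
E
python3 - <<'E'
from h import *
c=r.camera('wrist'); print(np.round(c['tool_from_camera'],3),c['vertical_fov'])
delta([.53,.02,.27],down(np.radians(-20)))
E
```

```text
[[-0.    -0.946 -0.325  0.085]
 [ 1.    -0.     0.    -0.   ]
 [-0.    -0.325  0.946 -0.121]
 [ 0.     0.     0.     1.   ]] 71.23547924898968
shift tool [ 0.5052 -0.5132 -0.0168] rot tool [-1.70e-03 -8.00e-04 -8.75e-01]
```

Request:
servo_tool --increments "1 .0421 -.0428 -.0014 0 0 0;1 .0421 -.0428 -.0014 0 0 0;1 .0421 -.0428 -.0014 0 0 0;1 .0421 -.0428 -.0014 0 0 0;1 .0421 -.0428 -.0014 0 0 0;1 .0421 -.0428 -.0014 0 0 0;1 .0421 -.0428 -.0014 0 0 0;1 .0421 -.0428 -.0014 0 0 0;1 .0421 -.0428 -.0014 0 0 0;1 .0421 -.0428 -.0014 0 0 0;1 .0421 -.0428 -.0014 0 0 0;1 .0421 -.0428 -.0014 0 0 0"

```text
time_s: 1.65
ee_pos: [0.5303, 0.0219, 0.2701]
tool_rot: [3.094, 0.542, 0.0]
contact_force: [0.7, -0.8, -1.2]
grip_width: 0.991
```

Request:
servo_tool --increments "1 0 0 0 0 0 -.175;1 0 0 0 0 0 -.175;1 0 0 0 0 0 -.175;1 0 0 0 0 0 -.175;1 0 0 0 0 0 -.175;1 0 0 0 0 0 0;1 0 0 0 0 0 0"

```text
time_s: 2.52
ee_pos: [0.5298, 0.0199, 0.2699]
tool_rot: [-2.576, -1.798, 0.0]
contact_force: [0.3, 0.1, 0.4]
grip_width: 0.999
```

```bash
python3 - <<'E'
from h import *
c=cam('wrist'); keep(c,'w1'); im=cv2.resize(c['img'][...,::-1],(800,600),interpolation=cv2.INTER_CUBIC)
S=[[.5166,.0844,.0656],[.5843,.0222,.028],[.6276,.0209,.0566],[.6279,-.0106,.054]]
for p in proj(c,S): cv2.drawMarker(im,tuple(int(v*1.5625) for v in p),(0,0,255),1,8)
cv2.imwrite('pics/w1.png',im); print(r.get_state()['joint_pos'],r.get_state()['ee_pos'])
E
```

```text
[-9.42343172e-03 -2.14110669e-02  1.89100072e+00  1.38420333e-05
  1.27222889e+00  3.41883028e-01] [0.52987688 0.01991201 0.26997397]
```

View pics/w1.png

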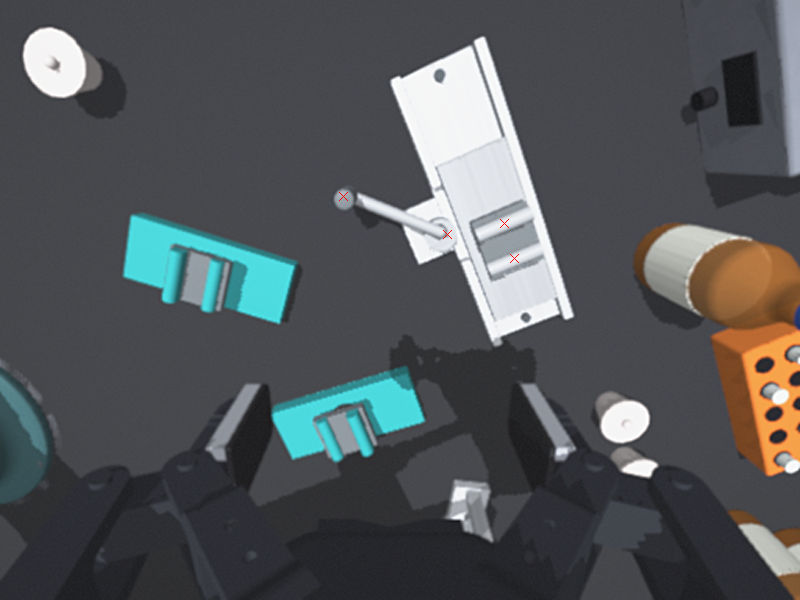

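The wrist view shows the grip top at (345,199), the hinge hub at (440,233), the ridges at (505,219) and (515,259), and rail holes at (439,76) and (526,317). The predicted markers nearly coincide with these.

```bash
python3 - <<'E'
from h import *
np.set_printoptions(precision=4,suppress=True)
c=load('w1');k=1.5625
f=lambda u,v,z:atz(c,(u/k,v/k),z)
g=f(345,199,.0656);h=f(440,233,.031);print(g,h,np.linalg.norm((g-h)[:2]))
a,b=f(439,76,.005),f(526,317,.005);print(a,b,'yaw',np.arctan2(-(a-b)[0],(a-b)[1]))
print(f(505,219,.0566),f(515,259,.0516))
E
```

```text
[0.5169 0.0826 0.0656] [0.5784 0.0261 0.031 ] 0.08352126311412203
[0.6194 0.1452 0.005 ] [ 0.6341 -0.0877  0.005 ] yaw 0.06296889227735467
[0.6289 0.0242 0.0566] [ 0.6291 -0.0117  0.0516]
```

```bash
python3 - <<'E'
from h import *
np.set_printoptions(precision=4,suppress=True)
delta([.517,.083,.27]);delta([.517,.083,.062])
h=np.array([.5784,.0261]); R=Ro.from_rotvec(r.get_state()['tool_rot']).as_matrix()
th=np.radians(137.4+np.arange(0,121,7.5)); P=[np.array([*(h+.083*np.array([np.cos(t),np.sin(t)])),.06]) for t in th]
for i in range(len(P)-1): print(i+1,np.round(P[i+1][:2],3),R.T@(P[i+1]-P[i]))
E
```

```text
shift tool [ 0.0548 -0.0338 -0.    ] rot tool None
shift tool [ 0.0548 -0.0338  0.208 ] rot tool None
1 [0.51  0.074] [-0.0103 -0.0035  0.    ]
2 [0.505 0.065] [-0.0106 -0.0021  0.    ]
3 [0.5   0.055] [-0.0108 -0.0007  0.    ]
4 [0.497 0.044] [-0.0108  0.0007  0.    ]
5 [0.496 0.033] [-0.0106  0.0021  0.    ]
6 [0.495 0.023] [-0.0103  0.0035 -0.    ]
7 [0.497 0.012] [-0.0097  0.0048 -0.    ]
8 [0.499 0.001] [-0.009  0.006 -0.   ]
9 [ 0.503 -0.009] [-0.0082  0.0072 -0.    ]
10 [ 0.508 -0.018] [-0.0072  0.0082 -0.    ]
11 [ 0.515 -0.027] [-0.006  0.009 -0.   ]
12 [ 0.522 -0.035] [-0.0048  0.0097 -0.    ]
13 [ 0.531 -0.042] [-0.0035  0.0103 -0.    ]
14 [ 0.54  -0.047] [-0.0021  0.0106 -0.    ]
15 [ 0.55  -0.052] [-0.0007  0.0108 -0.    ]
16 [ 0.56  -0.055] [ 0.0007  0.0108 -0.    ]
```

Request:
servo_tool --increments "1 .0548 -.0338 0 0 0 0;1 0 0 .055 0 0 0;1 0 0 .055 0 0 0;1 0 0 .05 0 0 0;1 0 0 .03 0 0 0;1 0 0 .018 0 0 0;1 0 0 0 0 0 0;-1 0 0 0 0 0 0;-1 0 0 0 0 0 0;-1 0 0 0 0 0 0;-1 0 0 0 0 0 0;-1 0 0 0 0 0 0"

```text
time_s: 4.08
ee_pos: [0.5159, 0.0821, 0.0629]
tool_rot: [-2.572, -1.799, 0.002]
contact_force: [-6.5, 3.9, 9.6]
grip_width: 0.168
```

Request:
servo_tool --increments "-1 0 0 0 0 0 0;-1 0 0 0 0 0 0"

```text
time_s: 4.32
ee_pos: [0.516, 0.0821, 0.0629]
tool_rot: [-2.572, -1.799, 0.002]
contact_force: [-7.7, 3.1, 9.0]
grip_width: 0.167
```

Request:
servo_tool --increments "-1 0 0 -.003 0 0 0;-1 -.0103 -.0035 0 0 0 0;-1 -.0106 -.0021 0 0 0 0;-1 -.0108 -.0007 0 0 0 0;-1 -.0108 .0007 0 0 0 0;-1 -.0106 .0021 0 0 0 0;-1 0 0 0 0 0 0"

```text
time_s: 5.2
ee_pos: [0.4936, 0.0307, 0.0636]
tool_rot: [-2.573, -1.8, 0.007]
contact_force: [-1.1, -2.0, -21.5]
grip_width: 0.164
```

Request:
servo_tool --increments "-1 -.0103 .0035 .0015 0 0 0;-1 -.0097 .0048 0 0 0 0;-1 -.009 .006 0 0 0 0;-1 -.0082 .0072 0 0 0 0;-1 -.0072 .0082 0 0 0 0;-1 -.006 .009 0 0 0 0;-1 0 0 0 0 0 0"

```text
time_s: 6.08
ee_pos: [0.5072, -0.0313, 0.063]
tool_rot: [-2.565, -1.802, 0.028]
contact_force: [-22.8, -13.3, 3.5]
grip_width: 0.159
```

```bash
python3 - <<'E'
from h import *
c=cam('wrist'); keep(c,'w2'); im=cv2.resize(c['img'][...,::-1],(800,600),interpolation=cv2.INTER_CUBIC)
for p in proj(c,[[.5784,.0261,.031]]): cv2.drawMarker(im,tuple(int(v*1.5625) for v in p),(0,0,255),1,8)
cv2.imwrite('pics/w2.png',im)
E
```

```text
(no output)
```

View pics/w2.png

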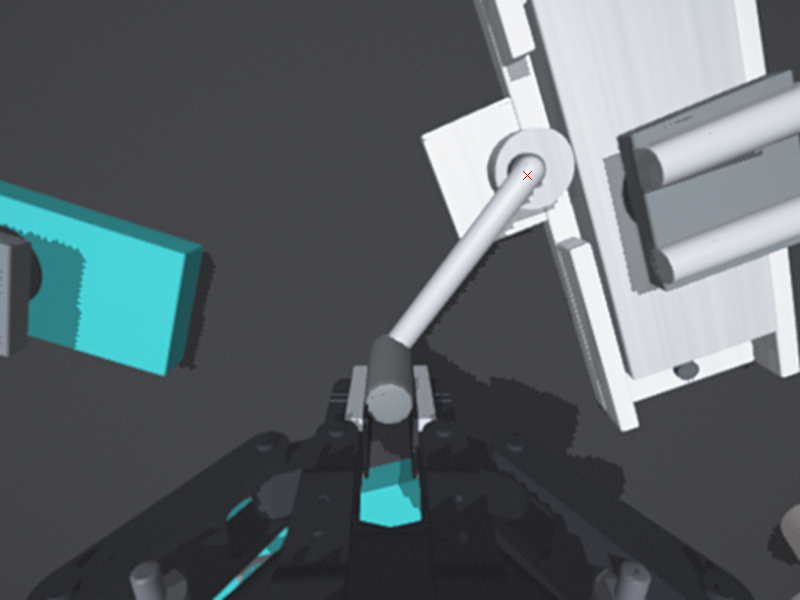

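The wrist view shows the lever about two-thirds of the way over. The grip at (390,395) has slipped to the outer edge of the pads, and the hinge marker at (528,175) agrees. I'll re-centre the grasp.

Request:
servo_tool --increments "-.3 0 0 0 0 0 0;-.3 0 0 0 0 0 0;-.3 .011 0 0 0 0 0;-.3 0 0 0 0 0 0;-1 0 0 0 0 0 0;-1 0 0 0 0 0 0;-1 0 0 0 0 0 0;-1 0 0 0 0 0 0"

```text
time_s: 7.12
ee_pos: [0.5195, -0.0179, 0.0646]
tool_rot: [2.572, 1.802, 0.001]
contact_force: [-4.6, 0.4, 5.1]
grip_width: 0.159
```

```bash
python3 - <<'E'
from h import *
np.set_printoptions(precision=4,suppress=True)
s=r.get_state();p=s['ee_pos'][:2];h=np.array([.579,.0262]);d=p-h
print(p,s['contact_force'],np.linalg.norm(d),np.degrees(np.arctan2(d[1],d[0]))%360)
R=Ro.from_rotvec(s['tool_rot']).as_matrix(); t0=np.arctan2(d[1],d[0]); q=s['ee_pos']
for k in range(1,8):
    t=t0+np.radians(7.5)*k; P=np.array([*(h+.083*np.array([np.cos(t),np.sin(t)])),.063]); print(np.degrees(t)%360,P,R.T@(P-q)); q=P
E
```

```text
[ 0.5195 -0.0179] [-4.6409  0.3813  5.0778] 0.07406420981105831 216.5802118980617
224.08021189806166 [ 0.5194 -0.0315  0.063 ] [-0.0128  0.0045  0.0016]
231.5802118980617 [ 0.5274 -0.0388  0.063 ] [-0.0041  0.0101  0.    ]
239.0802118980617 [ 0.5364 -0.045   0.063 ] [-0.0028  0.0105  0.    ]
246.5802118980617 [ 0.546 -0.05   0.063] [-0.0014  0.0108  0.    ]
254.0802118980617 [ 0.5562 -0.0536  0.063 ] [0.0001 0.0109 0.    ]
261.5802118980617 [ 0.5668 -0.0559  0.063 ] [0.0015 0.0108 0.    ]
269.0802118980617 [ 0.5777 -0.0568  0.063 ] [0.0029 0.0105 0.    ]
```

Request:
servo_tool --increments "-.3 0 0 0 0 0 0;-.3 0 0 0 0 0 0;-.3 -.0095 0 0 0 0 0;-.3 0 0 0 0 0 0;-1 0 0 0 0 0 0;-1 0 0 0 0 0 0;-1 0 0 0 0 0 0"

```text
time_s: 8.0
ee_pos: [0.5157, -0.027, 0.0637]
tool_rot: [2.573, 1.802, -0.0]
contact_force: [-0.2, -1.6, 1.7]
grip_width: 0.172
```

```bash
python3 - <<'E'
from h import *
np.set_printoptions(precision=4,suppress=True)
s=r.get_state();c=cam('wrist');save(c,'pics/w3.png');keep(c,'w3');p=s['ee_pos'][:2];h=np.array([.579,.0262]);d=p-h
print(s['ee_pos'],s['contact_force'],np.linalg.norm(d),np.degrees(np.arctan2(d[1],d[0]))%360)
E
```

```text
[ 0.5157 -0.027   0.0637] [-0.2368 -1.5513  1.7183] 0.08270330277271186 220.00602779776145
```

View pics/w3.png

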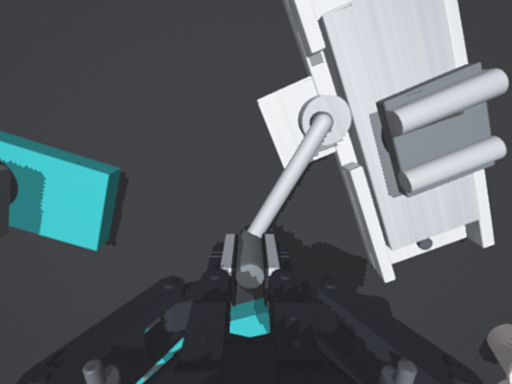

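The grip is now centred between the pads at (250,260), at radius 0.0827 and 220°. I'll continue the swing.

Request:
servo_tool --increments "-1 -.0047 .0098 0 0 0 0;-1 -.0034 .0104 0 0 0 0;-1 -.002 .0107 0 0 0 0;-1 0 0 0 0 0 0;-1 0 0 0 0 0 0"

```text
time_s: 8.68
ee_pos: [0.5366, -0.0471, 0.0634]
tool_rot: [-2.568, -1.799, 0.014]
contact_force: [-14.8, -2.7, 15.8]
grip_width: 0.169
```

```bash
cat > st.py <<'E'
from h import *
np.set_printoptions(precision=4,suppress=True)
s=r.get_state();p=s['ee_pos'][:2];h=np.array([.579,.0262]);d=p-h
print(s['ee_pos'],s['contact_force'],np.linalg.norm(d),np.degrees(np.arctan2(d[1],d[0]))%360)
E
python3 st.py
```

```text
[ 0.5366 -0.0471  0.0634] [-14.7638  -2.6525  15.7773] 0.08467728695126608 239.94965175865718
```

Request:
servo_tool --increments "-1 -.0006 .0109 -.001 0 0 0;-1 .0008 .0109 0 0 0 0;-1 0 0 0 0 0 0;-1 0 0 0 0 0 0"

```text
time_s: 9.18
ee_pos: [0.5379, -0.048, 0.0623]
tool_rot: [-2.54, -1.779, 0.058]
contact_force: [-64.0, 17.1, 60.3]
grip_width: 0.169
```

```bash
python3 st.py
```

```text
[ 0.5379 -0.048   0.0623] [-64.0034  17.0747  60.2503] 0.08482866006411767 241.00075048590335
```

The lever didn't move under more push, so it is at the stop: 103.6° of travel fits a stop at 2.0 rad. I'll back off, open and lift.

Request:
servo_tool --increments "-1 0 -.011 0 0 0 0;-1 0 -.0075 0 0 0 0;-1 0 0 0 0 0 0;-.4 0 0 0 0 0 0;-.2 0 0 0 0 0 0;-.2 0 0 -.03 0 0 0;-.2 0 0 -.05 0 0 0;1 0 0 -.05 0 0 0;1 0 0 -.04 0 0 0;1 0 0 0 0 0 0"

```text
time_s: 10.42
ee_pos: [0.5482, -0.0481, 0.2399]
tool_rot: [2.567, 1.798, 0.013]
contact_force: [0.5, -0.8, 0.4]
grip_width: 0.993
```

```bash
python3 - <<'E'
from h import *
np.set_printoptions(precision=4,suppress=True)
c=cam('wrist');keep(c,'w4');save(c,'pics/w4.png')
s=r.get_state();print(s['ee_pos'],s['joint_pos'],s['contact_force'])
for a in (63.6,-116.4): delta([.4998,-.316,.30],down(np.radians(a)))
E
```

```text
[ 0.5465 -0.0479  0.2371] [-0.133   0.0325  1.8983  0.0003  1.2048  0.2158] [-0.149  -0.4778  0.1562]
shift tool [-0.2678  0.0482 -0.0631] rot tool [ 0.0059  0.003  -1.4589]
shift tool [-0.2678  0.0482 -0.0631] rot tool [ 0.0031 -0.0061  1.6826]
```

View pics/w4.png

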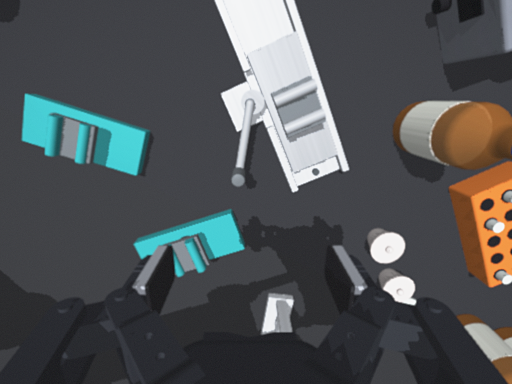

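```bash
python3 - <<'E'
from h import *
np.set_printoptions(precision=4,suppress=True)
c=load('w4'); g=atz(c,(238,180),.0656);h=np.array([.579,.0262]);d=g[:2]-h;print(g,np.linalg.norm(d),np.degrees(np.arctan2(d[1],d[0]))%360)
a=atz(c,(294,93),.0566);b=atz(c,(304,120),.0516);print(a,b,(a+b)/2,'railhole',atz(c,(316,171),.005))
E
```

```text
[ 0.5374 -0.0456  0.0656] 0.08293749585518614 239.92012137679563
[0.6268 0.022  0.0566] [ 0.6299 -0.0093  0.0516] [0.6283 0.0064 0.0541] railhole [ 0.6344 -0.0862  0.005 ]
```

Request:
servo_tool --increments "1 -.0536 .0096 -.0126 0 0 0;1 -.0536 .0096 -.0126 0 0 0;1 -.0536 .0096 -.0126 0 0 0;1 -.0536 .0096 -.0126 0 0 0;1 -.0534 .0098 -.0126 0 0 0;1 0 0 0 0 0 -.1824;1 0 0 0 0 0 -.1824;1 0 0 0 0 0 -.1824;1 0 0 0 0 0 -.1824"

```text
time_s: 11.6
ee_pos: [0.4976, -0.3156, 0.2949]
tool_rot: [-1.752, -2.604, -0.0]
contact_force: [-0.1, 0.5, -0.5]
grip_width: 0.999
```

Request:
servo_tool --increments "1 0 0 0 0 0 -.1824;1 0 0 0 0 0 -.1824;1 0 0 0 0 0 -.1824;1 0 0 0 0 0 -.1822;1 0 0 0 0 0 0;1 0 0 0 0 0 0"

```text
time_s: 12.35
ee_pos: [0.4978, -0.3157, 0.2963]
tool_rot: [-0.722, -3.056, -0.001]
contact_force: [-0.9, -0.6, -1.6]
grip_width: 1.006
```

```bash
python3 - <<'E'
from h import *
np.set_printoptions(precision=4,suppress=True)
c=cam('wrist');keep(c,'w5');c2=cam('scene');keep(c2,'s2')
im=np.hstack([cv2.resize(c['img'][...,::-1],(400,300)),cv2.resize(c2['img'][200:290,110:230,::-1],(400,300),interpolation=cv2.INTER_CUBIC)])
cv2.imwrite('pics/w5.png',im)
delta([.4998,-.316,.145],down(np.radians(63.6)))
E
```

```text
shift tool [-0.0019  0.0006  0.1519] rot tool [ 0.0002 -0.0009 -0.0018]
```

View pics/w5.png

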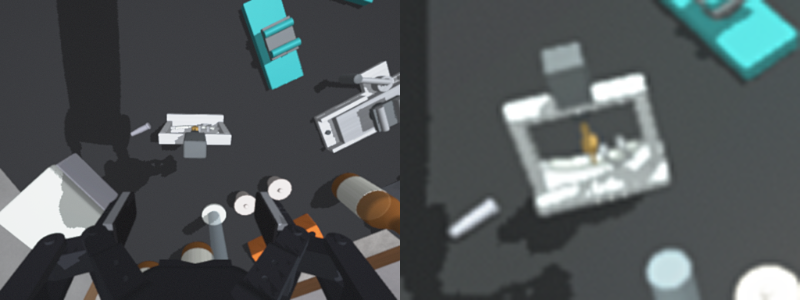

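The handle top shows at (195,150) in the half-scale wrist view, roughly centred between the fingers. The fork is to the right of the pointer in the scene view.

```bash
python3 - <<'E'
from h import *
np.set_printoptions(precision=4,suppress=True)
c=load('w5');print(proj(c,[[.4998,-.316,.166],[.4998,-.316,.116]])/1.28)
for u in [(195,147),(195,151)]: print(atz(c,np.array(u)*1.28,.166))
# foot/top-bar ends in wrist view
print(atz(c,np.array([158,143])*1.28,.116),atz(c,np.array([231,143])*1.28,.116))
E
```

```text
[[194.8379 150.049 ]
 [194.8298 139.2638]]
[ 0.4963 -0.314   0.166 ]
[ 0.501  -0.3164  0.166 ]
[ 0.4802 -0.3681  0.116 ] [ 0.5293 -0.27    0.116 ]
```

Request:
servo_tool --increments "1 -.0019 .0006 .04 0 0 0;1 0 0 .04 0 0 0;1 0 0 .04 0 0 0;1 0 0 .03 0 0 0;1 0 0 0 0 0 0;-1 0 0 0 0 0 0;-1 0 0 0 0 0 0;-1 0 0 0 0 0 0;-1 0 0 0 0 0 0;-1 0 0 0 0 0 0;-1 0 0 0 0 0 0"

```text
time_s: 13.82
ee_pos: [0.5008, -0.3171, 0.1493]
tool_rot: [0.717, 3.056, -0.002]
contact_force: [-0.6, -1.5, 6.1]
grip_width: 0.346
```

Request:
servo_tool --increments "-1 0 0 -.03 0 0 0;-1 0 0 -.05 0 0 0;-1 0 0 -.05 0 0 0;-1 0 0 0 0 0 0;-1 0 0 0 0 0 0"

```text
time_s: 14.45
ee_pos: [0.499, -0.3155, 0.2756]
tool_rot: [-0.717, -3.056, -0.002]
contact_force: [-0.5, 0.2, -4.9]
grip_width: 0.345
```

```bash
python3 - <<'E'
from h import *
np.set_printoptions(precision=4,suppress=True)
s=r.get_state();print(s['ee_pos'],s['contact_force'],s['grip_width'],s['joint_pos'])
delta([.6283,.0064,.30],down(np.radians(93.6)))
c=cam('side'); cv2.imwrite('pics/x.png',c['img'][...,::-1]);keep(c,'d2');keep(cam('scene'),'s3')
E
```

```text
[ 0.499  -0.3155  0.2756] [-0.4689  0.2043 -4.9082] 0.34476987752129334 [-0.606   0.0936  1.7618  0.0001  1.2895 -1.716 ]
shift tool [ 0.0274  0.3458 -0.0242] rot tool [ 0.0014 -0.003  -0.5236]
```

Request:
servo_tool --increments "-1 .0046 .0577 -.0042 0 0 0;-1 .0046 .0577 -.004 0 0 0;-1 .0046 .0577 -.004 0 0 0;-1 .0046 .0577 -.004 0 0 0;-1 .0045 .0575 -.004 0 0 0;-1 .0045 .0575 -.004 0 0 0;-1 0 0 0 0 0 -.131;-1 0 0 0 0 0 -.131;-1 0 0 0 0 0 -.131;-1 0 0 0 0 0 -.131;-1 0 0 0 0 0 0"

```text
time_s: 15.92
ee_pos: [0.6281, 0.0058, 0.2989]
tool_rot: [0.097, -3.135, -0.0]
contact_force: [0.0, -0.5, -4.0]
grip_width: 0.344
```

Request:
servo_tool --increments "-1 0 0 0 .07 0 0;-1 0 0 0 .07 0 0;-1 0 0 0 .07 0 0;-1 0 0 0 .06 0 0;-1 0 0 0 0 0 0;-1 0 0 0 0 0 0;-1 0 0 0 0 0 0;-1 0 0 0 0 0 0;-1 0 0 0 0 0 0;-1 0 0 0 0 0 0;-1 0 0 0 0 0 0;-1 0 0 0 0 0 0"

```text
time_s: 17.42
ee_pos: [0.6292, 0.0058, 0.3018]
tool_rot: [-0.098, 3.103, -0.421]
contact_force: [-0.2, -0.7, -4.3]
grip_width: 0.341
```

```bash
cat >> h.py <<'E'
def gauge_pts(angs,L=.064,z0=.149,x=0):
    s=r.get_state();R=Ro.from_rotvec(s['tool_rot']).as_matrix();p=np.array(s['ee_pos'])
    G=np.stack([-R[:,0],R[:,1],-R[:,2]],1); foot=p+R[:,2]*z0
    piv=foot+G[:,2]*.098
    return G,foot,piv,[piv+G@np.array([x,L*np.sin(a),-L*np.cos(a)]) for a in angs]
def look(fn,half=24):
    G,foot,piv,P=gauge_pts([0]); ims=[]
    for n in ['scene','side']:
        c=cam(n);keep(c,fn+n); u=proj(c,[piv-G[:,2]*.04])[0].astype(int)
        x0,y0=u[0]-40,u[1]-45; im=cv2.resize(c['img'][y0:y0+90,x0:x0+80,::-1],(400,450),interpolation=cv2.INTER_CUBIC)
        for i in range(0,80,10): cv2.putText(im,str(x0+i),(i*5,8),0,.3,(0,255,255)); cv2.line(im,(i*5,10),(i*5,14),(0,255,255))
        for i in range(0,90,10): cv2.putText(im,str(y0+i),(0,i*5+3),0,.3,(0,255,255))
        ims.append(im); print(n,'piv',proj(c,[piv])[0],'foot',proj(c,[foot])[0])
    cv2.imwrite('pics/%s.png'%fn,np.hstack(ims))
    print('tilt',np.arcsin(-G[2,1]),'foot',foot,'G',G[:,1])
E
python3 -c "
from h import *
np.set_printoptions(precision=4,suppress=True)
look('g1'); s=r.get_state(); print(s['ee_pos'],s['contact_force'],s['joint_pos'])
for a in (.17,.27,.38): P=gauge_pts([a])[3][0]; print(a,proj(load('g1scene'),[P]),proj(load('g1side'),[P]))"
```

```text
scene piv [282.2865 156.4829] foot [274.9276 187.9032]
side piv [264.8626 144.5408] foot [265.7604 178.0687]
tilt 0.2699363187359871 foot [ 0.6317 -0.0339  0.1582] G [-0.0609  0.9619 -0.2667]
[0.6292 0.0058 0.3018] [-0.0068 -1.0559 -3.9773] [ 0.1076  0.1605  1.6605 -0.2771  1.3417 -1.4602]
0.17 [[280.0308 175.7834]] [[264.7035 164.7252]]
0.27 [[281.6017 174.5981]] [[264.2642 163.2905]]
0.38 [[283.3255 173.1041]] [[263.7915 161.5166]]
```

View pics/g1.png

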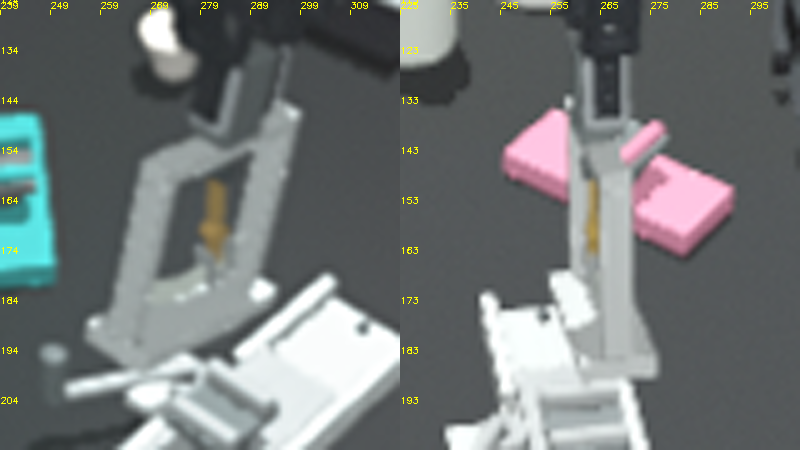

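The gauge is held with its pointer hanging between the fork prongs: in the left crop the pointer is at x≈214 and the prongs at about 203 and 229. The tilt of 0.27 is close, possibly about 0.02 too small. Next I'll bring it just above the stud.

```bash
python3 - <<'E'
from h import *
np.set_printoptions(precision=4,suppress=True)
s=r.get_state();R=Ro.from_rotvec(s['tool_rot']).as_matrix()
print(R.T@np.array([-.0034,.0489,0]), R.T@np.array([0,0,-.088]),R.T@np.array([0,0,-.001]))
E
```

```text
[ 0.0003  0.0472 -0.0131] [-0.      0.0235  0.0848] [-0.      0.0003  0.001 ]
```

Request:
servo_tool --increments "-1 0 .0236 -.0065 0 0 0;-1 .0003 .0236 -.0066 0 0 0;-1 0 .0078 .0283 .01 0 0;-1 0 .0078 .0283 .01 0 0;-1 0 .0052 .0185 0 0 0;-1 0 .0013 .0048 0 0 0;-1 0 0 0 0 0 0;-1 0 0 0 0 0 0"

```text
time_s: 18.52
ee_pos: [0.6269, 0.0538, 0.2206]
tool_rot: [-0.097, 3.096, -0.452]
contact_force: [0.3, 0.0, -3.2]
grip_width: 0.343
```

```bash
python3 -c "
from h import *
np.set_printoptions(precision=4,suppress=True)
G,f,p,_=gauge_pts([0]);print(f,np.arcsin(-G[2,1]),r.get_state()['contact_force'])"
```

```text
[0.6299 0.0113 0.0778] 0.2897682032000053 [ 0.2763  0.0019 -3.162 ]
```

Request:
servo_tool --increments "-1 0 .0017 .0058 0 0 0;-1 0 .0017 .0058 0 0 0;-1 0 .0006 .0019 0 0 0;-1 0 0 0 0 0 0;-1 0 0 0 0 0 0;-1 0 0 0 0 0 0"

```text
time_s: 19.27
ee_pos: [0.6283, 0.0542, 0.2121]
tool_rot: [-0.096, 3.09, -0.452]
contact_force: [-5.5, 3.8, 19.2]
grip_width: 0.344
```

Request:
servo_tool --increments "-1 0 .0006 .0019 0 0 0;-1 0 0 0 0 0 0;-1 0 0 0 0 0 0"

```text
time_s: 19.65
ee_pos: [0.6295, 0.0544, 0.2119]
tool_rot: [-0.096, 3.087, -0.452]
contact_force: [-5.7, 4.3, 24.7]
grip_width: 0.343
```

Request:
servo_tool --increments "-1 0 .0006 .0019 0 0 0;-1 0 0 0 0 0 0;-1 0 0 0 0 0 0"

```text
time_s: 20.02
ee_pos: [0.6305, 0.0546, 0.2117]
tool_rot: [-0.095, 3.084, -0.451]
contact_force: [-6.2, 3.8, 29.1]
grip_width: 0.343
```

Request:
servo_tool --increments "-1 0 -.0012 -.0042 0 0 0;-1 0 -.0006 -.0019 0 0 0;-1 0 0 0 0 0 0;-1 0 0 0 0 0 0;-1 0 0 0 0 0 0;-1 0 0 0 0 0 0;-1 0 0 0 0 0 0;-1 0 0 0 0 0 0"

```text
time_s: 21.02
ee_pos: [0.6296, 0.0544, 0.212]
tool_rot: [-0.097, 3.088, -0.451]
contact_force: [2.0, 1.7, 8.9]
grip_width: 0.341
```

```bash
python3 -c "
from h import *
np.set_printoptions(precision=4,suppress=True)
look('g2'); s=r.get_state(); print(s['ee_pos'],s['contact_force'],s['joint_pos'])
"
```

```text
scene piv [293.6774 172.8528] foot [286.1591 201.4731]
side piv [262.3257 159.2166] foot [263.7124 190.1083]
tilt 0.29008358821574176 foot [0.6338 0.0119 0.0692] G [-0.059   0.9564 -0.286 ]
[0.6296 0.0543 0.212 ] [3.1704 1.8135 9.9803] [ 0.1937  0.2325  1.7464 -0.3097  1.2075 -1.3227]
```

View pics/g2.png

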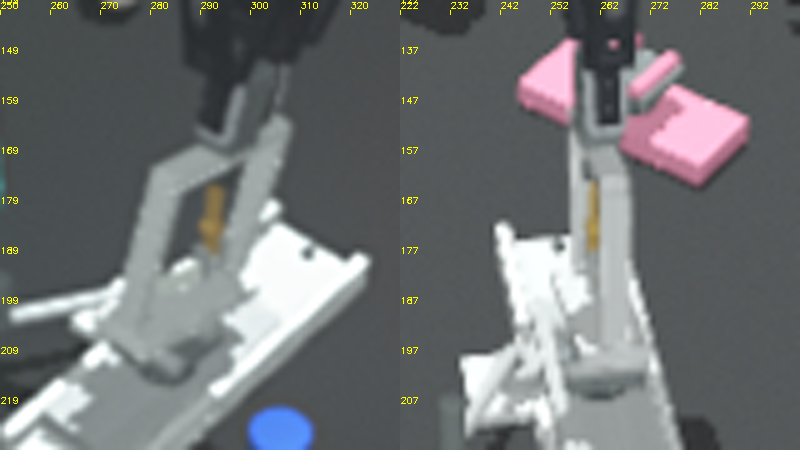

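```bash
python3 - <<'E'
from h import *
ims=[]
for n,x0,y0 in [('g1scene',268,155),('g2scene',279,171)]:
    c=load(n); im=c['img'][y0:y0+30,x0:x0+26,::-1]
    im=cv2.convertScaleAbs(im,alpha=1.4,beta=-40)
    im=cv2.resize(im,(390,450),interpolation=cv2.INTER_LANCZOS4)
    for i in range(0,26,5): cv2.putText(im,str(x0+i),(i*15,8),0,.3,(0,255,255)); cv2.line(im,(i*15+7,10),(i*15+7,14),(0,255,255))
    for i in range(0,30,5): cv2.putText(im,str(y0+i),(0,i*15+10),0,.3,(0,255,255))
    ims.append(im)
cv2.imwrite('pics/z.png',np.hstack(ims))
c=load('g2scene')
P=gauge_pts([.25,.27,.29,.31,.33,.35])[3]; print(proj(c,P))
E
```

```text
[[292.17455332 189.4872574 ]
 [292.45764847 189.25348303]
 [292.74087659 189.01369566]
 [293.02413783 188.76798986]
 [293.3073327  188.51646167]
 [293.59036208 188.25920856]]
```

View pics/z.png

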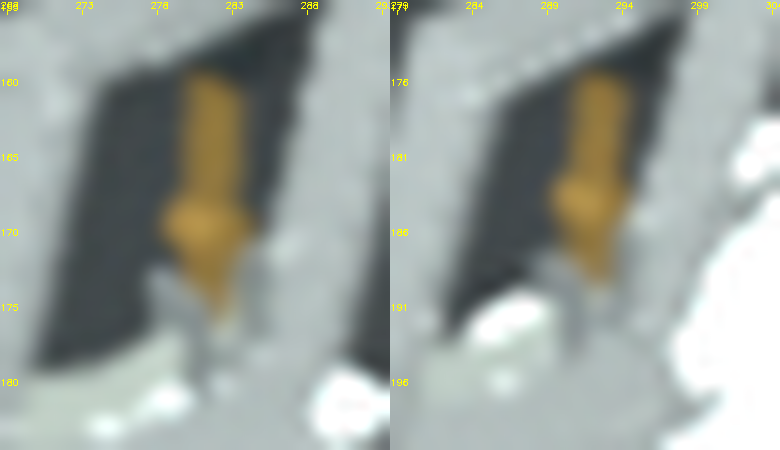

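The zoom on the right shows the pointer tip at (598,285), midway between the prongs' inner edges at about 578 and 615, and the foot on the ridge. I'll ease the push slightly, check it is steady, and hand in.

Request:
servo_tool --increments "-1 0 -.0002 -.0006 0 0 0;-1 0 0 0 0 0 0;-1 0 0 0 0 0 0;-1 0 0 0 0 0 0;-1 0 0 0 0 0 0;-1 0 0 0 0 0 0;-1 0 0 0 0 0 0;-1 0 0 0 0 0 0;-1 0 0 0 0 0 0;-1 0 0 0 0 0 0;-1 0 0 0 0 0 0;-1 0 0 0 0 0 0"

```text
time_s: 22.62
ee_pos: [0.6295, 0.0543, 0.212]
tool_rot: [-0.098, 3.088, -0.45]
contact_force: [2.8, 2.5, 7.2]
grip_width: 0.345
```

```bash
python3 - <<'E'
from h import *
np.set_printoptions(precision=4,suppress=True)
s=r.get_state();G,f,p,_=gauge_pts([0]);print(s['time_s'],s['contact_force'],f,np.arcsin(-G[2,1]))
c=cam('scene');a=c['img'].astype(int);b=load('g2scene')['img'].astype(int)
def tip(a):
    s=a[170:195,279:305]; m=(s[...,0]-s[...,2]>50); v,u=np.nonzero(m); return u.mean()+279,v.mean()+170,v.max()+170,m.sum()
print(tip(a),tip(b))
# lever grip seen now?
print(proj(c,[[.5374,-.0456,.0656]]))
E
```

```text
22.625 [2.8051 2.4681 7.1698] [0.6336 0.0119 0.0693] 0.2899291826900425
(np.float64(292.12), np.float64(182.12), np.int64(187), np.int64(25)) (np.float64(292.12), np.float64(182.12), np.int64(187), np.int64(25))
[[248.7982 195.0789]]
```

Everything is steady: about 11 N on the stud, the pointer not moving between pictures, and the tilt constant at 0.29.

```bash
python3 -c "
from bench import r
print(r.job_done()); s=r.get_state(); print(s['time_s'],s['contact_force'])"
```

```text
the job is handed in; nothing more can be done
None
the job is handed in; nothing more can be done
```

The job is handed in at about 22.7 s. The carriage is locked, and the gauge is held on the stud with its pointer in the fork's gap. No verdict is reported, so what follows rests on my own checks.

- **Lever:** I swung it until it stopped moving, about 103° (1.8 rad) from where it started. The grip slipped along the pads once on the way and I re-centred it. A later wrist picture put the grip at 239.9° and 83 mm from the hinge, so it stayed over. I could not read the joint value itself.
- **Gauge:** I gripped it by the handle across its width and set it down on the stud's higher ridge at a tilt of 0.29 rad. The foot centre is about 8 mm from the stud's middle. The foot presses with about 11 N, counting the gauge's own weight.
- **Pointer:** In the enlarged scene picture the tip sits midway between the prongs, to about 1.5 mm. It did not move between the last two pictures. The side view is too coarse to confirm this.
- **Disagreement:** The foot touched about 9 mm higher than my picture-based stud height predicted. I think the pictures put the stud too low, or the grip offset I used is a little off. Either way it is inside the 20 mm height limit.
- **Brief over-push:** While setting down, the foot force reached about 33 N for a moment before I eased it off.
- **Bottle and cylinder:** Neither was touched, as far as I could see.

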